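# Fit a missing peg into a sloping glassware drying rack

### The arm

A 7-joint arm with a two-finger parallel gripper is mounted at the origin on the work surface. World frame = base frame: x ahead of the robot, y to its left, z up, the work surface at z = 0. Lengths are in m, angles in rad, forces in N, time in s.
With the tool pointing down it reaches from about 0.425 to 0.95 m from the base axis. Payload 4.7 kg.
Tool frame: the origin (TCP) lies at the very end of the fingers, on their centre line; the grasp point (between the pads) lies 19 mm behind it; z points along the fingers, x is the direction in which the jaws open and shut, and the axes are right-handed (so a half turn about z gives the same grasp; the last joint's range is limited). The gripper opens to 85 mm and grips with 20 to 120 N. Pads are 22 mm wide; open, the fingers measure 114 mm over their backs; the gripper's body (76 mm by 85 mm) begins 54 mm behind the grasp point. The pads swing forward as they close: fully open they stand 13 mm farther back than shut.
Start: joints at [1.103, 0.469, -0.049, 1.532, 0.024, 1.141, -0.082], TCP at [0.287, -0.611, 0.231] pointing down, gripper open.
Joint ranges: [-2.59, 2.59], [-0.33, 1.99], [-1.39, 1.29], [0.1, 2.45], [-1.04, 4.18], [0.21, 1.99], [-2.66, 2.66]. Speed limits (rad/s): [2.57, 2.57, 3.14, 3.14, 3.14, 3.14, 3.14].

### API

Orientations are given as a rotation vector (axis times angle).
In Python, from rig import observe, snapshot, camera_info, arm gives the robot as it stands.
- The arm moves only by the tool drive_tool, never from a script. Its argument "deltas" is a list of rows, each a list of 4 numbers: the shift along the tool's x, y, z in mm, then the turn about the tool's z in degrees. In form: [[dx, dy, dz, roll], ...]. A call has 1 to 20 rows; each row shifts and turns the commanded pose from where the row before left it, along the tool's axes as they then stand; what a row does not reach is not made up. A row lasts 1/10 s, in which the tool goes at most 50 mm and 8.59 degrees, less where a joint would pass 70% of its speed; a pose out of reach is approached as far as the arm can. A call is refused whole if a number of a shift passes 50 or a number of a turn 8.59, either way. A call with a gripper value outside its range is refused whole. "gripper" is the gripper command: -1 is fully open, 1 is shut, values between are in proportion, set as the call begins (left out, the last holds). The fingers move at their own pace and stop on an object; "force" is the grip in N (left out, the last holds). Time passes only in rows, so rows that do not move let the fingers close. It gives the time, the measured TCP pose, the force and the opening at its end, in the units of the state.
- observe(): the state, without advancing time (a new reading comes with each control period).
- snapshot(name): name is "scene" or "top"; returns (picture, depth): 400x640x3 uint8, red, green, blue; 400x640 float32, m along the optical axis (not along the pixel's ray), 0 where there is no reading.
- camera_info(name): a dict with "intrinsics" (3x3 intrinsics, pixels), "k1" (the pictures are not rectified: a ray, as slopes to the right and down, at radius r is drawn at 1 + k1 r^2 times it, then the intrinsics apply), "pose" (4x4, takes a point from camera to world coordinates). Camera axes: x right, y down, z forward; pixel columns grow to the right and rows downward; lengths in m; the calibration is good to about 2 mm. A picture is of the moment at which its call begins. camera_info takes no time and is no camera call.
- arm.job_done(): hands the job in, once; it reports no verdict.
The state is a dict: "time": time; "qpos": joint angles; "qvel": joint speeds; "tau": joint torques, N m; "position": TCP position; "ee_rot": TCP orientation; "contact_force": force on the tool from outside, world axes, zero at the start; "ft_torque": the same for the moment, N m; "width": finger opening in m.
Only numpy, scipy, OpenCV 4.12 (cv2) and the standard library are available. Lean on these libraries where they do the work, as an engineer would, in place of code of your own. Each camera call takes 0.05 s, during which the arm holds its last target. There are 200 camera calls.

### The job

Take the loose white peg with the blue collar out of the green stand, and put its tapered end into the one empty steel socket of the sloping drying rack. Let go of it while it still stands proud, then tap it down, firmly but without hammering, until it locks with its blue collar flush on the socket like its two neighbours, and let go. Leave the two coloured plugs in their holes and the other things on the bench where they are.

Things in the scene. Friction and masses are not known exactly. Their poses are not given: they have to be found in the camera images.
- peg: Loose white peg, round, 123 mm long, about 45 g, upright in one of the stand's holes, collar on the stand's top. Origin at its small lower end, z along its axis to the head. From there: tapered shank, 10 mm across growing to 16 mm at z = 45 mm; blue collar 32 mm across to z = 50; stem 16 mm across to z = 115 (grip here); flat head 22 mm across to z = 123.
- peg_collar (a point): The point on the peg's axis at the underside of its collar, 45 mm from its lower end.
- peg_head (a point): The centre of the flat top of the peg's head, 123 mm from its lower end.
- socket: Empty steel taper socket in the rack's front row, 33 mm across. Origin at the centre of its mouth, level with the rim; z along its axis out of the hole, leaning 25 degrees from vertical towards the rack's low front edge; y along the row. The mouth funnels from 25 mm across to 16.4 mm in 6 mm; the bore then tapers to 11.2 mm at 45 mm depth (0.6 mm play round the shank when home).
- socket_home (a point): Point on the socket's axis 45 mm deep, where the peg's lower end is when home. Above it a stiff sleeve in the bore, which stays where it is driven, stops a lightly set peg with its collar 7 to 13 mm proud. It yields to taps or pushes above about 11 N (13 to 20 N is good) until the collar meets the rim. Over 80 N between peg and socket is hammering.
- rack: Fixed white drying rack, 190 mm deep, 300 mm wide, its face sloping at 25 degrees, low edge at its front (-x of its frame). Origin on the bench under its middle, z up, y along the rows. Its front row has three carriers 90 mm apart: the empty socket and two filled ones, in any order. Short pegs, 62 mm high, stand 100 mm upslope of them.
- filled_a: A fixed carrier with a peg already home: the peg like the loose one, its stem and head standing 78 mm off the rim along the 25 degree axis. Origin at the centre of its rim; its frame is upright (z vertical).
- filled_b: The other filled carrier, the same.
- stand: The fixed green stand, 60 mm (x) by 170 mm (y) by 55 mm high, origin under its middle. Three holes along its y at -55, 0 and 55 mm, about 18.5 mm across and 50 mm deep; they hold the peg and two plugs in any order.
- plug_a: Loose orange plug in the stand, 58 mm long, its top 78 mm over the bench, 30 mm across at most. Origin at its lower end. To be left alone.
- plug_b: Loose yellow plug in the stand, the same shape. To be left alone.
- wash_bottle: Loose white bottle with a red cap, 64 mm across, 150 mm high. Origin under its middle.
- reagent: Loose amber bottle, 68 mm across, 130 mm high. Origin under its middle.
- beaker: Loose glass beaker, 68 mm across, 85 mm high. Origin under its middle.
- jug: Loose clear jug with a handle, 84 mm across, 100 mm high. Origin under its middle.
- brush: Loose brush lying on the bench.

How it is judged:
On the way, in this order (a step that is already met when the one before it is completed fails the run):
1. the peg stands in the empty socket, let go, its collar still proud of the rim (distance between peg_collar and socket below 0.02 m and angle between the z axis of peg and the z axis of socket, either way round below 0.25 rad and contact force between the fingers and peg below 0.1 N and z of peg_head in the frame of socket above 0.06 m), for 0.2 s.
2. the standing peg is tapped (contact force between any of the fingers, the arm and peg above 5 N and distance between peg_collar and socket below 0.02 m and angle between the z axis of peg and the z axis of socket, either way round below 0.25 rad).
3. the peg is driven home, its collar flush on the rim (z of peg_collar in the frame of socket below 0.0025 m and distance between peg_collar and socket below 0.004 m and angle between the z axis of peg and the z axis of socket, either way round below 0.07 rad and z of peg_head in the frame of socket above 0.06 m), for 0.2 s.
At the end, for the whole second after the job is handed in: The peg is in the socket, shank down, its collar within 2.5 mm of flush with the rim (and within 4 mm of the mouth's centre), its axis within 4 degrees of the socket's, at rest and let go (all of step 3 and linear speed of peg below 0.02 m/s and contact force between each of the arm, the fingers and peg below 0.1 N); the robot touches nothing.
It fails at once if the peg is hammered: more than 80 N between peg and socket (contact force between peg and socket above 80 N).
It fails at once if a plug is taken out or another thing on the bench is pushed more than 30 mm (distance of any of plug_a, plug_b, wash_bottle, reagent, beaker, jug, brush from where it was at the start of the episode above 0.03 m).
It also fails if it takes over 61 s, if anything falls off the work surface, if the arm or the gripper's body presses on something with over 40 N, if the wrist force passes 120 N, or if a joint passes its speed limit or range.

## Working session

There is one attempt and no reset: what is moved stays moved. The work goes in short steps, Python scripts to look and compute and a tool call to move; the robot and the scene stay as the last step left them, time stands still between calls to the robot, and variables do not carry over. Pictures are saved under pics/ and viewed, about 8 in all and at most 12, crops included, and the job is handed in when it is done.

Besides the shell and the picture viewer there is one more tool, called after "Request:" as name([rows], argument=value, ...), one row to a line, values as JSON. drive_tool: Moves the arm, as the interface text tells. Its arguments: {"type":"object","properties":{"deltas":{"type":"array"},"gripper":{"type":"number"},"force":{"type":"number"}},"required":["deltas"]}

```bash
mkdir -p pics; ls; cat > h.py <<'E'
import numpy as np, cv2, pickle
from rig import observe, snapshot, camera_info, arm
from scipy.spatial.transform import Rotation as R
def snap(n,save=None):
    p,d=snapshot(n)
    if save: cv2.imwrite(f'pics/{save}.png',p[:,:,::-1]); np.savez(f'pics/{save}.npz',p=p,d=d)
    return p,d
def rays(n,uv):
    c=camera_info(n);K=np.array(c['intrinsics']);k=c['k1'];T=np.array(c['pose'])
    s=cv2.undistortPoints(np.array(uv,float).reshape(-1,1,2),K,np.array([k,0,0,0,0.])).reshape(-1,2)
    return T[:3,3],np.c_[s,np.ones(len(s))]@T[:3,:3].T   # depth-scaled dirs
def plane(n,uv,z):
    o,d=rays(n,uv); return o+d*((z-o[2])/d[:,2])[:,None]
def pts(n,d,mask=None):
    m=(d>0) if mask is None else (d>0)&mask
    v,u=np.nonzero(m);o,r=rays(n,np.c_[u,v]);return o+r*d[v,u][:,None],u,v
E
python3 - <<'E'
from h import *
for n in('scene','top'):
    snap(n,n+'0'); c=camera_info(n);print(n,c)
print(observe())
E
```

```text
pics
scene {'intrinsics': array([[471.79240661,   0.        , 315.64768261],
       [  0.        , 471.79240661, 200.7722035 ],
       [  0.        ,   0.        ,   1.        ]]), 'k1': -0.08495942526486025, 'pose': array([[ 0.18276539,  0.79069098, -0.58429837,  1.27416398],
       [ 0.98303842, -0.15618186,  0.09613892, -0.156592  ],
       [-0.01524063, -0.59195861, -0.80582425,  1.11528754],
       [ 0.        ,  0.        ,  0.        ,  1.        ]])}
top {'intrinsics': array([[399.67008816,   0.        , 322.16421184],
       [  0.        , 399.67008816, 199.70168338],
       [  0.        ,   0.        ,   1.        ]]), 'k1': -0.03388753580958754, 'pose': array([[ 0.01869886, -0.99028114,  0.13781735,  0.3989015 ],
       [-0.99982257, -0.01820649,  0.00483244, -0.03972042],
       [-0.0022763 , -0.13788326, -0.99044587,  1.2578156 ],
       [ 0.        ,  0.        ,  0.        ,  1.        ]])}
{'time': 0.1, 'qpos': array([ 1.10311276,  0.46936834, -0.04859815,  1.53357154,  0.02407535,
        1.14102202, -0.0822987 ]), 'qvel': array([-0.0012709 , -0.00260813, -0.00157569, -0.00436318,  0.00072342,
        0.00053498, -0.00117158]), 'tau': array([ 3.07903156e-04, -5.11511993e+01, -4.70573036e-02, -2.38391751e+01,
        1.08233700e-02,  4.28590371e-03, -5.97922480e-06]), 'position': array([ 0.28656038, -0.61056645,  0.23036252]), 'ee_rot': array([-2.65089795e+00,  1.68420173e+00,  2.39827773e-03]), 'contact_force': array([-0.07224242,  0.19506294,  0.80243151]), 'ft_torque': array([ 0.04326868, -0.00015246, -0.01527252]), 'width': 0.08539833502671698}
```

View pics/scene0.png

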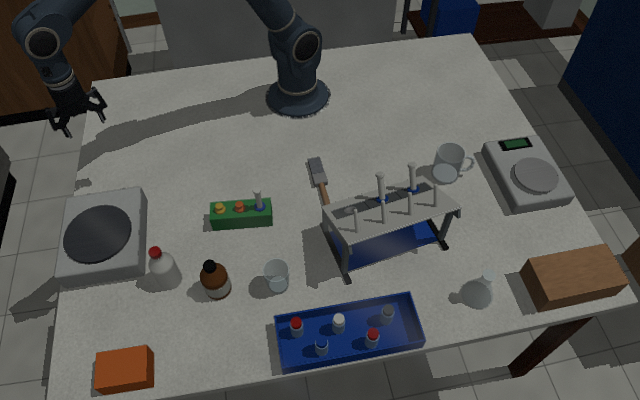

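View pics/top0.png

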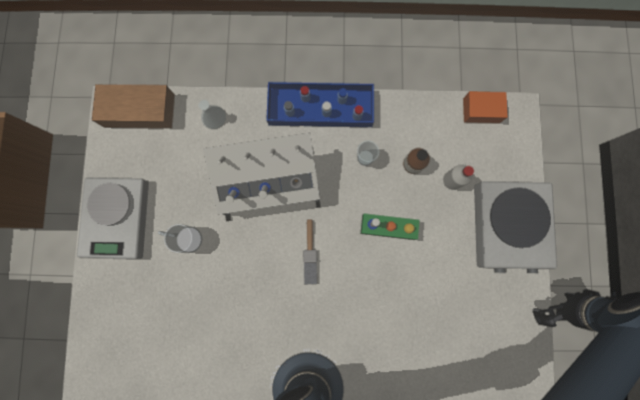

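The scene picture shows the loose peg in the stand's right hole (258,200), with the plugs at (220,207) and (238,206). The filled carriers are at (381,187) and (412,178). In the top picture the peg is near (375,223) and the empty socket near (296,183), with the low edge facing the robot. I'll zoom in next.

```bash
python3 - <<'E'
from h import *
p,d=(lambda z:(z['p'],z['d']))(np.load('pics/top0.npz'))
a=cv2.resize(p[130:230,205:325,::-1],None,fx=5,fy=5,interpolation=cv2.INTER_CUBIC)
b=cv2.resize(p[200:250,350:430,::-1],None,fx=5,fy=5,interpolation=cv2.INTER_CUBIC)
b=cv2.copyMakeBorder(b,0,0,0,200,cv2.BORDER_CONSTANT)
cv2.imwrite('pics/tcrop.png',np.clip(np.vstack([a,b])[:600 if 0 else None]*1.6,0,255).astype(np.uint8)[:750])
im=cv2.resize(cv2.imread('pics/tcrop.png'),None,fx=.8,fy=.8);cv2.imwrite('pics/tcrop.png',im)
P,u,v=pts('top',d)
# stand green mask
hsv=cv2.cvtColor(p,cv2.COLOR_RGB2HSV)
g=cv2.inRange(hsv,(45,90,40),(85,255,255))>0
G,_,_=pts('top',d,g);G=G[abs(G[:,2]-.055)<.012];r=cv2.minAreaRect((G[:,:2]*1000).astype(np.float32));print('stand',r,np.median(G[:,2]))
def loc(name,m,u0,v0,u1,v1):
    s=(u>=u0)&(u<u1)&(v>=v0)&(v<v1)&m; print(name,s.sum(),P[s].mean(0) if s.any() else '', P[s].max(0) if s.any() else '')
loc('peg head',P[:,2]>.115,362,210,386,235)
loc('peg mid',P[:,2]>.09,362,210,386,235)
loc('filled a',P[:,2]>.15,225,175,245,205); loc('filled b',P[:,2]>.15,255,172,277,205)
for vv in range(168,200,2): print(vv,' '.join('%4d'%(1000*P[(u==uu)&(v==vv)][0,2]) if ((u==uu)&(v==vv)).any() else '  --' for uu in range(224,316,3)))
for nm in('scene','top'):
    K=rays(nm,[[320,200]])
E
```

```text
stand ((488.8307800292969, -239.797119140625), (166.7213897705078, 55.542720794677734), 84.65798950195312) 0.05466466171849005
peg head 48 [ 0.49572538 -0.18629293  0.13267332] [ 0.50645834 -0.17578898  0.13953301]
peg mid 51 [ 0.49548171 -0.18598453  0.13069777] [ 0.50645834 -0.17578898  0.13953301]
filled a 96 [0.56089749 0.2150232  0.18409624] [0.6191743  0.24196092 0.20696525]
filled b 81 [0.57012753 0.12640057 0.18720724] [0.62938069 0.15695326 0.20672136]
168  157  157  155  158  158  156  156  157  151  149  151  151  154  155  152  150  149  149  149  149  149  149  149  146  148  146  144  145  142  145  142
170  158  156  157  155  156  152  158  154  156  153  157  151  151  153  149  148  146  149  147  148  143  145  145  145  144  143  142  140  140  144  143
172  155  156  149  153  148  150  153  149  153  149  145  148  148  148  146  146  145  147  145  147  144  142  141  138  140  147  142  142  137    4  141
174  151  151  151  150  151  147  150  151  151  148  146  143  145  148  141  142  146  142  138  141  142  142  143  141  141  137  140  139  136   -3  13
[... 1209 characters left out ...]
 124  123  120  120  119  122  121  120  121  115  116  117  118
192  128  130  132  158  135  130  127  126  126  123  126  124  205  201  199  123  122  121  120  123  115  121   --  120  116  117  110  112  115  115  114
194  127  131  184  173  132  123  123  124  123  123  120  120  199  200  198  118  122  121  115  116  118  117  116  111  115  117  113  113  114  110  114
196  126  206  204  184  124  123  121  120  120    8  121  120  198  199  196  115  120  117  112  112  113  114  112  116  110  109  109  114  114  108  110
198  126  200  201  199  119  117  118  116  119  117  115  115  120  118  115  112  116  113  115  111  108  111  111  109  111  108  110  105  111  103  104
```

View pics/tcrop.png

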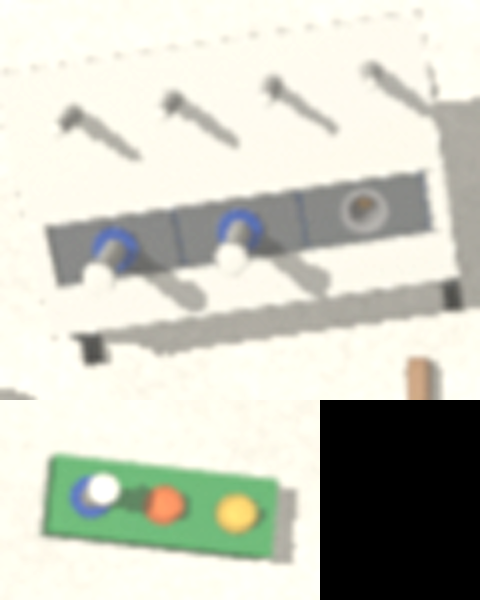

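```bash
python3 - <<'E'
from h import *
C=plane('top',[[375.75,222.5],[229.5,198.5],[262.75,194]],0)
print('top rays: peg head@.133',plane('top',[[375.75,222.5]],.133)[0],'collar@.060',plane('top',[[372.5,224.2]],.060)[0])
fa,fb=plane('top',[[229.5,198.5],[262.75,194]],.200);print('heads',fa,fb,np.linalg.norm(fa-fb))
cl={}
for n in('top','scene'):
    z=np.load(f'pics/{n}0.npz');P,u,v=pts(n,z['d'])
    for nm,c,zl in(('peg',(.495,-.187),.118),('fa',(.545,.225),.188),('fb',(.553,.137),.188)):
        s=(np.hypot(*(P[:,:2]-c).T)<.035)&(P[:,2]>zl)&(P[:,2]<zl+.03)
        print(n,nm,s.sum(),P[s].mean(0).round(4),P[s].min(0).round(4),P[s].max(0).round(4),'px',u[s].mean().round(1),v[s].mean().round(1))
    # rack face plane
    s=(abs(P[:,1]-.13)<.16)&(abs(P[:,0]-.63)<.11)&(P[:,2]>.09)&(P[:,2]<.23); Q=P[s]
    for _ in range(8):
        A=np.c_[Q[:,:2],np.ones(len(Q))];c=np.linalg.lstsq(A,Q[:,2],rcond=None)[0];r=P[s]@[-c[0],-c[1],1]-c[2];Q=P[s][abs(r)<.006]
    print(n,'face',c,'tilt',np.degrees(np.arctan(np.hypot(*c[:2]))),'yaw',np.degrees(np.arctan2(c[1],c[0])),len(Q))
for zz in(.125,.13,.135): print('rim',zz,plane('top',[[296,182.5]],zz)[0])
z=np.load('pics/scene0.npz')
a=cv2.resize(z['p'][150:260,300:460,::-1],None,fx=5,fy=5,interpolation=cv2.INTER_CUBIC);cv2.imwrite('pics/scrop.png',np.clip(a*1.5,0,255).astype(np.uint8))
E
```

```text
top rays: peg head@.133 [ 0.49328775 -0.1865478   0.133     ] collar@.060 [ 0.49412454 -0.18631904  0.06      ]
heads [0.54477926 0.21377275 0.2       ] [0.55859375 0.12496383 0.2       ] 0.08987693928316107
top peg 48 [ 0.4957 -0.1863  0.1327] [ 0.4861 -0.196   0.1253] [ 0.5065 -0.1758  0.1395] px 375.6 221.6
top fa 55 [0.5442 0.2138 0.2006] [0.5354 0.2038 0.1906] [0.5548 0.2237 0.207 ] px 229.4 198.7
top fb 52 [0.5593 0.1251 0.2001] [0.5506 0.1164 0.1938] [0.5699 0.1351 0.2067] px 262.7 193.7
top face [ 0.4584663   0.076886   -0.15114529] tilt 24.932236580601142 yaw 9.52006373840151 6618
scene peg 56 [ 0.4969 -0.1864  0.131 ] [ 0.4856 -0.1959  0.1187] [ 0.5054 -0.1766  0.1363] px 256.4 190.4
scene fa 64 [0.5471 0.2144 0.1979] [0.5314 0.2042 0.188 ] [0.5577 0.2263 0.2076] px 411.9 165.6
scene fb 62 [0.5618 0.1251 0.1982] [0.5488 0.1155 0.1882] [0.5715 0.1361 0.208 ] px 379.6 175.1
scene face [ 0.4541036   0.07666183 -0.14733029] tilt 24.72744916772845 yaw 9.582329527285296 4449
rim 0.125 [0.60515396 0.04208252 0.125     ]
rim 0.13 [0.60424361 0.04172146 0.13      ]
rim 0.135 [0.60333325 0.0413604  0.135     ]
```

View pics/scrop.png

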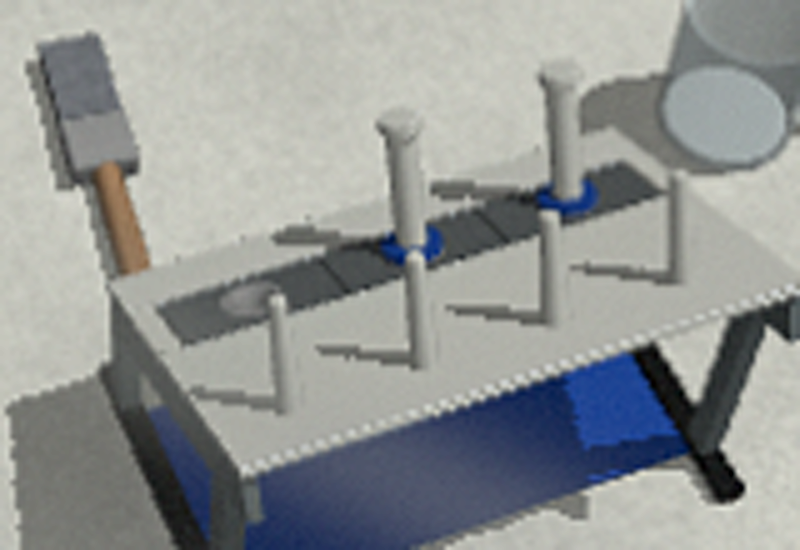

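The scene crop puts the empty socket at crop (248,298), which is scene pixel (350,210), with the filled heads at (400,118) and (560,70). Ray casting and extrapolating the row both give a socket rim at about (0.605, 0.0416, 0.130) with yaw 9.4°. The peg axis is at (0.494, -0.1865).

Request:
drive_tool([
  [0,0,0,7.85],
  [0,0,0,7.85],
  [-27.5,-19.5,0,0],
  [-27.5,-19.5,0,0],
  [-27.5,-19.5,0,0],
  [-27.5,-19.5,0,0],
  [-27.5,-19.5,0,0],
  [-27.5,-19.5,0,0],
  [-27.5,-19.5,0,0],
  [-27.5,-19.5,0,0],
  [-27.5,-19.5,0,0],
  [-27.5,-19.5,0,0],
  [-27.5,-19.5,0,0],
  [-27.5,-19.5,0,0],
  [-27.5,-19.5,0,0],
  [-27.5,-19.5,0,0],
], gripper=-1, force=20)

```text
time: 1.7
position: [0.4931, -0.1852, 0.231]
ee_rot: [2.396, -2.031, -0.001]
contact_force: [0.2, 0.9, 0.8]
width: 0.0852
```

```bash
cat >> h.py <<'E'
def to(t):
    s=observe();r=R.from_rotvec(s['ee_rot']).as_matrix()
    print('t',round(s['time'],2),'pos',s['position'].round(4),'F',s['contact_force'].round(1),'w',round(s['width'],4),'zdir',r[:,2].round(3),'xyaw',np.degrees(np.arctan2(r[1,0],r[0,0])).round(2))
    if t is not None: print('delta mm',((np.array(t)-s['position'])@r*1000).round(1))
E
python3 - <<'E'
from h import *
to([.494,-.1865,.084])
print(plane('scene',[[349.6,209.6]],.13))
E
```

```text
t 1.7 pos [ 0.4931 -0.1852  0.231 ] F [0.2 0.9 0.8] w 0.0852 zdir [-0.001  0.    -1.   ] xyaw -80.56
delta mm [  1.5  -0.7 147. ]
[[0.60405308 0.04093739 0.13      ]]
```

Request:
drive_tool([
  [1.5,-0.7,35,0],
  [0,0,35,0],
  [0,0,35,0],
  [0,0,30,0],
  [0,0,12,0],
  [0,0,0,0],
])

```text
time: 2.3
position: [0.4927, -0.1875, 0.0828]
ee_rot: [2.396, -2.03, -0.006]
contact_force: [-1.0, 0.8, -0.3]
width: 0.0857
```

Request:
drive_tool([
  [0,0,0,0],
  [0,0,0,0],
  [0,0,0,0],
  [0,0,0,0],
  [0,0,0,0],
  [0,0,0,0],
  [0,0,0,0],
  [0,0,0,0],
], gripper=1, force=25)

```text
time: 3.1
position: [0.4943, -0.1878, 0.0848]
ee_rot: [-2.397, 2.031, -0.001]
contact_force: [-0.6, 1.0, 4.2]
width: 0.0174
```

```bash
python3 - <<'E'
from h import *
to(None)
E
```

```text
t 3.1 pos [ 0.4943 -0.1878  0.0848] F [-0.6  1.   4.2] w 0.0174 zdir [ 0.001 -0.    -1.   ] xyaw -80.55
```

Request:
drive_tool([
  [0,0,-8,0],
  [0,0,-8,0],
  [0,0,-8,0],
  [0,0,-8,0],
  [0,0,0,0],
])

```text
time: 3.6
position: [0.4948, -0.1882, 0.1178]
ee_rot: [-2.396, 2.031, -0.004]
contact_force: [0.4, -0.3, -0.7]
width: 0.0177
```

Request:
drive_tool([
  [0,4,0,0],
  [0,4,0.3,0],
  [0,4,0.5,0],
  [0,4,0.7,0],
  [0,4,0.9,0],
  [0,0,0,0],
])

```text
time: 4.2
position: [0.4733, -0.1912, 0.1137]
ee_rot: [2.396, -2.031, -0.001]
contact_force: [0.7, 0.7, 0.6]
width: 0.0171
```

```bash
python3 - <<'E'
from h import *
to(None);p,d=snap('scene','s1')
a=cv2.resize(p[130:240,190:320,::-1],None,fx=5,fy=5,interpolation=cv2.INTER_CUBIC);cv2.imwrite('pics/s1c.png',np.clip(a*1.6,0,255).astype(np.uint8))
E
```

```text
t 4.2 pos [ 0.4733 -0.1912  0.1137] F [0.7 0.7 0.6] w 0.0171 zdir [-0.001  0.    -1.   ] xyaw -80.58
```

View pics/s1c.png

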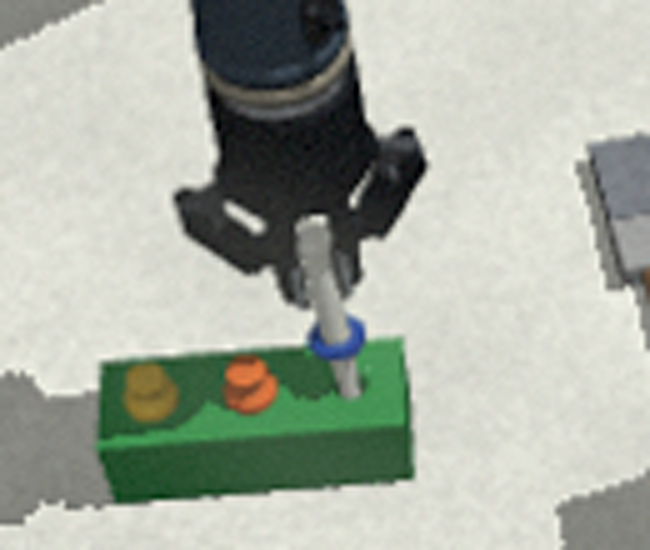

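The crop shows the peg pivoting in the fingers. Its head is at crop (312,228), its collar at (337,337), and its tip is still in the hole. I'll continue the arc.

Request:
drive_tool([
  [0,4,1.0,0],
  [0,4,1.2,0],
  [0,4,1.4,0],
  [0,4,1.6,0],
  [0,2,0.8,0],
  [0,0,0,0],
])

```text
time: 4.85
position: [0.4559, -0.1942, 0.1077]
ee_rot: [2.396, -2.031, -0.001]
contact_force: [0.3, 0.0, 0.7]
width: 0.0171
```

Request:
drive_tool([
  [0,5,-15,0],
  [0,5,-20,0],
  [0,0,-30,0],
  [0,0,-30,0],
  [0,0,0,0],
])

```text
time: 5.35
position: [0.4488, -0.1967, 0.2067]
ee_rot: [-2.395, 2.03, -0.012]
contact_force: [1.0, -0.8, -0.2]
width: 0.017
```

```bash
cat >> h.py <<'E'
def pegline(vis=None):
    # blue collar + white stem near gripper, from both cameras: collar centre and head by depth
    s=observe();g=s['position'].copy();g[2]+=.019
    for n in('scene','top'):
        p,d=snap(n,(vis+n) if vis else None);P,u,v=pts(n,d)
        c=p[v,u].astype(int);near=np.linalg.norm(P-g,axis=1)<.11
        blue=near&(c[:,2]>c[:,0]+35)&(c[:,2]>c[:,1]+25)
        sat=c.max(1)-c.min(1);w=near&(sat<30)&(c.min(1)>70)
        for nm,m in(('blue',blue),('white',w)):
            Q=P[m]
            if len(Q)>5:
                L=cv2.fitLine(Q.astype(np.float32),cv2.DIST_HUBER,0,.001,.001).ravel();print(n,nm,m.sum(),'mean-g mm',((Q.mean(0)-g)*1000).round(1),'px',u[m].mean().round(1),v[m].mean().round(1),'dir',L[:3].round(3))
            else: print(n,nm,m.sum())
E
python3 - <<'E'
from h import *
to(None);pegline('p2')
p=np.load('pics/p2scene.npz')['p'];a=cv2.resize(p[90:230,180:320,::-1],None,fx=4,fy=4,interpolation=cv2.INTER_CUBIC);cv2.imwrite('pics/p2c.png',np.clip(a*1.6,0,255).astype(np.uint8))
E
```

```text
t 5.35 pos [ 0.4488 -0.1967  0.2067] F [ 1.  -0.8 -0.2] w 0.017 zdir [ 0.007 -0.003 -1.   ] xyaw -80.58
scene blue 40 mean-g mm [ 23.6   4.8 -39.6] px 250.8 170.4 dir [-0.437  0.899 -0.028]
scene white 250 mean-g mm [12.7 -0.8 -8.9] px 246.6 159.4 dir [-0.196 -0.055  0.979]
top blue 1
top white 78 mean-g mm [-9.9 49.1 76.1] px 368.6 239.2 dir [ 0.177  0.802 -0.571]
```

View pics/p2c.png

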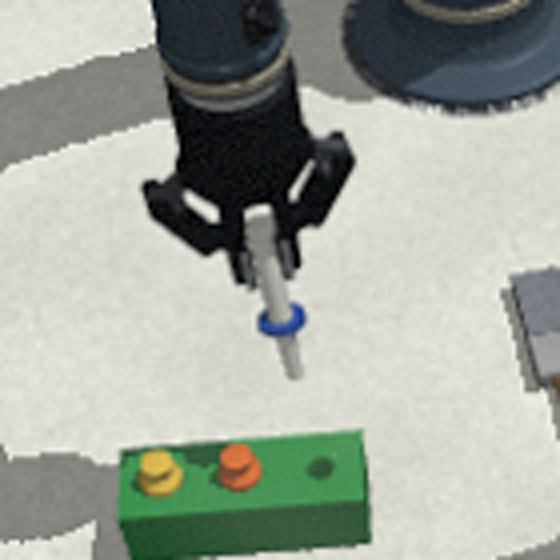

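```bash
python3 - <<'E'
from h import *
z=np.load('pics/p2scene.npz');d=z['d'];p=z['p']
g=observe()['position']+[0,0,.019]
a=np.array([.986,.163,0])
for v in range(140,187,2):
    uc=244.5+(v-143.5)*(253.75-244.5)/40.5
    us=np.arange(int(uc)-3,int(uc)+5);dd=d[v,us];
    o,r=rays('scene',np.c_[us,us*0+v]);Q=o+r*dd[:,None]-g
    k=np.argsort(Q@[.98,0,.2])[::-1]; k=k[dd[k]>0][:3]
    q=np.median(Q[k],0)*1000;print(v,'along',(q@a).round(1),'z',q[2].round(1),'lat',(q@[-.163,.986,0]).round(1),p[v,int(uc+.5)])
E
```

```text
140 along 13.5 z 66.7 lat -8.3 [2 4 6]
142 along -8.1 z 32.7 lat 7.9 [141 143 135]
144 along 0.1 z 34.9 lat 5.9 [84 85 81]
146 along 7.1 z 35.3 lat 4.1 [79 81 77]
148 along 11.5 z 34.7 lat -2.2 [84 85 80]
150 along 9.5 z 25.4 lat -5.5 [81 81 79]
152 along 10.9 z 19.8 lat -4.1 [81 83 78]
154 along 12.5 z 12.5 lat -2.8 [95 97 93]
156 along 13.5 z 8.3 lat -6.4 [105 106 101]
158 along 16.9 z 2.5 lat -0.3 [107 109 104]
160 along 17.4 z -3.6 lat -3.8 [105 105 100]
162 along 18.3 z -9.7 lat -4.9 [106 107 102]
164 along 20.2 z -15.6 lat -3.7 [105 106 101]
166 along 22.9 z -20.6 lat -4.9 [107 109 103]
168 along 22.6 z -30.1 lat -3.3 [105 106 102]
170 along 29.4 z -32.9 lat 5.0 [ 82  89 101]
172 along 32.8 z -34.8 lat -1.5 [28 45 85]
174 along 27.6 z -47.5 lat -4.4 [75 77 79]
176 along 28.7 z -55.6 lat -3.0 [88 89 85]
178 along 28.5 z -63.2 lat -4.0 [95 96 92]
180 along 30.4 z -69.9 lat -2.7 [103 104  98]
182 along 30.5 z -77.6 lat -1.0 [96 97 93]
184 along 31.5 z -85.0 lat -2.1 [105 106 100]
186 along -66.1 z -220.3 lat 20.0 [139 140 134]
```

```bash
cat >> h.py <<'E'
A=np.array([.986,.163,0]);B=np.array([-.163,.986,0])
def axis(fn,g,mesh=False):
    """in-plane peg axis from scene depth: silhouette-front points, head top & shank"""
    z=np.load(fn);P,u,v=pts('scene',z['d']);c=z['p'][v,u].astype(int)
    q=(P-g)*1000;al,la,h=q@A,q@B,q[:,2]
    m=(abs(la)<13)&(al>-25)&(al<60)&(h>-95)&(h<50)&(c.min(1)>60)&(c.max(1)-c.min(1)<25)
    s=m&(h<22)&(h>-28); f=np.polyfit(h[s],al[s],1)
    for _ in range(4):
        r=al-np.polyval(f,h); s=m&(h<22)&(h>-28)&(r>-4)&(r<8); f=np.polyfit(h[s],al[s],1)
    r=al-np.polyval(f,h)
    print('stem n',s.sum(),'slope deg',np.degrees(np.arctan(-f[0])).round(1),'surface al at g',f[1].round(1),'lat',la[s].mean().round(1))
    t=m&(h>26);print('head pts n',t.sum(),'al',al[t].mean().round(1),al[t].min().round(1),al[t].max().round(1),'h',h[t].mean().round(1),'lat',la[t].mean().round(1))
    b=m&(h<-45)&(al>0);f2=np.polyfit(h[b],al[b],1) if b.sum()>5 else [0,0];print('shank n',b.sum(),'slope',np.degrees(np.arctan(-f2[0])).round(1),'al at -70',np.polyval(f2,-70).round(1),'lat',la[b].mean().round(1),'minh',h[b].min().round(1) if b.any() else '')
E
python3 - <<'E'
from h import *
axis('pics/scene0.npz',np.array([.494,-.1865,.1038]))
axis('pics/s1.npz',np.array([.4733,-.1912,.1327]))
axis('pics/p2scene.npz',np.array([.4488,-.1967,.2257]))
E
```

```text
stem n 57 slope deg -1.0 surface al at g 6.7 lat -1.1
head pts n 43 al 1.4 -9.1 11.9 h 29.1 lat -0.5
shank n 1 slope 0.0 al at -70 0 lat 3.0 minh -45.0
stem n 76 slope deg 8.6 surface al at g 10.5 lat -1.1
head pts n 35 al 1.7 -9.5 11.3 h 29.3 lat -1.2
shank n 34 slope 1.5 al at -70 20.7 lat 0.7 minh -88.3
stem n 94 slope deg 14.7 surface al at g 11.5 lat -1.5
head pts n 38 al 1.0 -10.8 12.6 h 30.2 lat -0.1
shank n 52 slope 9.2 al at -70 26.7 lat -0.1 minh -91.5
```

The peg came free of the stand tilted about 14° the right way, with the collar at crop (282,320) and the tip at (295,376). The socket can supply the rest of the tilt, so I'll move over it.

Request:
drive_tool([
  [0,0,-10,0],
  [0,0,-10,0],
  [-20,-15,0,0],
  [-20,-15,0,0],
  [-20,-15,0,0],
  [-20,-15,0,0],
  [-20,-15,0,0],
  [-20,-15,0,0],
  [-20,-15,0,0],
  [-20,-15,0,0],
  [-20,-15,0,0],
  [-20,-15,0,0],
  [-10,-11,0,0],
  [0,0,0,0],
  [0,0,0,0],
])

```text
time: 6.95
position: [0.5706, 0.0368, 0.2226]
ee_rot: [2.395, -2.031, -0.0]
contact_force: [-0.9, -0.3, -0.2]
width: 0.0176
```

```bash
python3 - <<'E'
from h import *
to([.574,.0365,.211]);s=observe();p,d=snap('scene','s3');snap('top','t3')
axis('pics/s3.npz',s['position']+[0,0,.019])
a=cv2.resize(p[110:230,290:430,::-1],None,fx=5,fy=5,interpolation=cv2.INTER_CUBIC);cv2.imwrite('pics/s3c.png',np.clip(a*1.6,0,255).astype(np.uint8))
E
```

```text
t 6.95 pos [0.5706 0.0368 0.2226] F [-0.9 -0.3 -0.2] w 0.0176 zdir [-0.001 -0.001 -1.   ] xyaw -80.6
delta mm [ 0.8 -3.3 11.6]
stem n 95 slope deg 11.6 surface al at g 12.6 lat -2.1
head pts n 27 al 3.4 -8.2 10.0 h 29.1 lat 0.7
shank n 47 slope 12.7 al at -70 26.0 lat -1.4 minh -92.6
```

View pics/s3c.png

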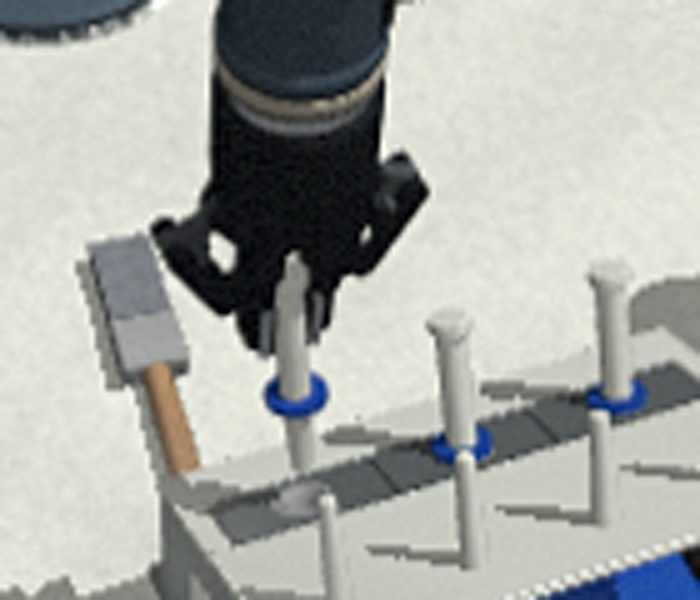

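The crop shows the peg tip at (303,468), just above the socket mouth at (300,497). It sits about 2 mm too far right along the row.

Request:
drive_tool([
  [2,-3,6,0],
  [0,0,6,0],
  [0,0,0,0],
])

```text
time: 7.35
position: [0.5734, 0.0355, 0.2096]
ee_rot: [2.394, -2.031, -0.002]
contact_force: [0.1, -0.5, -0.9]
width: 0.0171
```

Request:
drive_tool([
  [0,-2,4.5,0],
  [0,-2,4.5,0],
  [0,-2,4.5,0],
  [0,-1,2.2,0],
  [0,0,0,0],
])

```text
time: 7.85
position: [0.581, 0.0376, 0.1947]
ee_rot: [2.396, -2.031, -0.001]
contact_force: [-0.3, -0.1, -0.6]
width: 0.0172
```

```bash
python3 - <<'E'
from h import *
to(None);s=observe();p,d=snap('scene','s4')
axis('pics/s4.npz',s['position']+[0,0,.019])
E
```

```text
t 7.85 pos [0.581  0.0376 0.1947] F [-0.3 -0.1 -0.6] w 0.0172 zdir [-0.001 -0.    -1.   ] xyaw -80.55
stem n 95 slope deg 13.5 surface al at g 12.0 lat -2.5
head pts n 27 al 4.1 -7.0 12.1 h 30.3 lat 0.7
shank n 105 slope -33.5 al at -70 33.5 lat -2.1 minh -94.9
```

Request:
drive_tool([
  [0,0.8,2.9,0],
  [0,0.8,2.9,0],
  [0,0.8,2.9,0],
  [0,0.9,3,0],
  [0,0,0,0],
])

```text
time: 8.4
position: [0.5775, 0.0369, 0.1831]
ee_rot: [2.396, -2.031, -0.001]
contact_force: [-0.0, -0.2, -0.2]
width: 0.0172
```

Request:
drive_tool([
  [0,0.8,2.5,0],
  [0,0.8,2.5,0],
  [0,0.8,2.5,0],
  [0,0,0,0],
])

```text
time: 8.8
position: [0.5752, 0.0365, 0.1756]
ee_rot: [2.396, -2.031, -0.0]
contact_force: [1.0, -0.2, -0.3]
width: 0.0175
```

```bash
python3 - <<'E'
from h import *
to(None);s=observe();p,d=snap('scene','s5')
axis('pics/s5.npz',s['position']+[0,0,.019])
a=cv2.resize(p[120:230,290:430,::-1],None,fx=5,fy=5,interpolation=cv2.INTER_CUBIC);cv2.imwrite('pics/s5c.png',np.clip(a*1.6,0,255).astype(np.uint8))
E
```

```text
t 8.8 pos [0.5752 0.0365 0.1756] F [ 1.  -0.2 -0.3] w 0.0175 zdir [-0. -0. -1.] xyaw -80.56
stem n 95 slope deg 16.4 surface al at g 14.6 lat -2.0
head pts n 26 al 4.3 -7.6 10.7 h 29.7 lat 0.6
shank n 56 slope -58.5 al at -70 18.9 lat -2.7 minh -77.2
```

View pics/s5c.png

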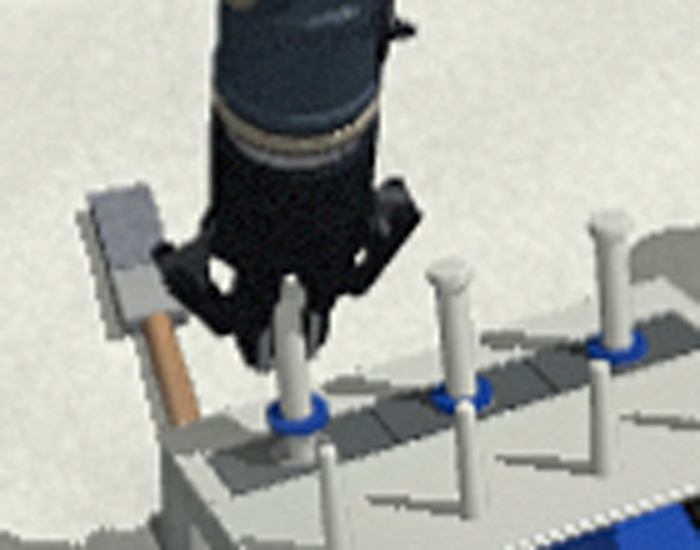

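The peg is in the bore, with the collar at crop (297,413) and the rim at (300,445). It needs a bit more tilt and depth.

Request:
drive_tool([
  [0,2,0.8,0],
  [0,2,0.8,0],
  [0,2,0.8,0],
  [0,2,0.8,0],
  [0,0,0,0],
])

```text
time: 9.35
position: [0.5673, 0.0352, 0.1728]
ee_rot: [2.397, -2.031, 0.0]
contact_force: [0.2, -0.2, -0.1]
width: 0.0175
```

Request:
drive_tool([
  [0,-0.8,1.8,0],
  [0,-0.8,1.8,0],
  [0,-0.8,1.8,0],
  [0,0,0,0],
])

```text
time: 9.75
position: [0.57, 0.0356, 0.167]
ee_rot: [2.396, -2.031, -0.001]
contact_force: [0.9, -0.1, -0.1]
width: 0.0175
```

```bash
python3 - <<'E'
from h import *
to(None);s=observe();p,d=snap('scene','s6')
axis('pics/s6.npz',s['position']+[0,0,.019])
E
```

```text
t 9.75 pos [0.57   0.0356 0.167 ] F [ 0.9 -0.1 -0.1] w 0.0175 zdir [-0. -0. -1.] xyaw -80.56
stem n 99 slope deg 23.7 surface al at g 17.1 lat -1.9
head pts n 27 al 3.9 -8.0 10.4 h 29.6 lat 1.5
shank n 43 slope -61.4 al at -70 7.9 lat -2.8 minh -71.8
```

Request:
drive_tool([
  [0,0,0,0],
  [0,0,0,0],
  [0,0,0,0],
  [0,0,0,0],
  [0,0,0,0],
  [0,0,0,0],
], gripper=-1)

```text
time: 10.4
position: [0.5699, 0.0357, 0.1674]
ee_rot: [2.397, -2.031, 0.0]
contact_force: [0.2, 0.4, -0.5]
width: 0.0852
```

Request:
drive_tool([
  [0,0,-15,0],
  [0,0,-30,0],
  [0,0,-30,0],
  [0,20,-10,0],
  [0,30,0,0],
  [0,30,0,0],
  [0,0,0,0],
  [0,0,0,0],
  [0,0,0,0],
])

```text
time: 11.3
position: [0.4919, 0.0227, 0.2526]
ee_rot: [-2.396, 2.03, -0.001]
contact_force: [-0.5, 0.2, 0.2]
width: 0.0853
```

```bash
python3 - <<'E'
from h import *
to(None);p,d=snap('scene','s7');q,_=snap('top','t7')
axis('pics/s7.npz',np.array([.605,.0416,.130])+.06*np.array([-.417,-.069,.906]))
a=cv2.resize(p[150:240,300:430,::-1],None,fx=5,fy=5,interpolation=cv2.INTER_CUBIC);b=cv2.resize(q[150:220,200:330,::-1],None,fx=5,fy=5,interpolation=cv2.INTER_CUBIC)
cv2.imwrite('pics/s7c.png',cv2.resize(np.clip(np.vstack([a,b])*1.6,0,255).astype(np.uint8),None,fx=.74,fy=.74))
P,u,v=pts('top',np.load('pics/t7.npz')['d'])
for c in((.5735,.0365),(.559,.125)):
    s=(np.hypot(*(P[:,:2]-c).T)<.03)&(P[:,2]>.185); print(s.sum(),P[s].mean(0).round(4))
E
```

```text
t 11.3 pos [0.4919 0.0227 0.2526] F [-0.5  0.2  0.2] w 0.0853 zdir [ 0.001  0.    -1.   ] xyaw -80.56
stem n 102 slope deg 29.0 surface al at g -4.2 lat -1.4
head pts n 6 al -14.5 -18.1 -11.9 h 28.1 lat -1.9
shank n 44 slope -51.5 al at -70 3.4 lat -2.7 minh -63.8
0 [nan nan nan]
5 [0.5607 0.1336 0.2029]<stdin>:8: RuntimeWarning: Mean of empty slice.
  ret = um.true_divide(
```

View pics/s7c.png

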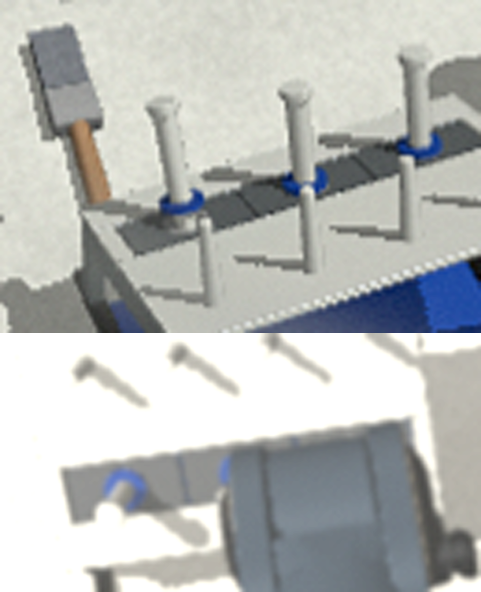

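```bash
python3 - <<'E'
from h import *
z=np.load('pics/s7.npz');P,u,v=pts('scene',z['d']);S=np.array([.605,.0416,.130])
def head(c):
    s=(np.hypot(*(P[:,:2]-c).T)<.04)&(P[:,2]>.18)&(P[:,2]<.225);Q=P[s];m=Q.mean(0)
    q=(Q-S)*1000;print(s.sum(),'mean',m.round(4),'al',(q@A).mean().round(1),(q@A).min().round(1),(q@A).max().round(1),'lat',(q@B).mean().round(1),(q@B).min().round(1),(q@B).max().round(1),'h',q[:,2].min().round(1),q[:,2].max().round(1),'px',u[s].mean().round(1),v[s].mean().round(1))
head((.563,.035));head((.562,.125));head((.547,.214))
to([.565,.035,.225])
E
```

```text
99 mean [0.5664 0.0332 0.1974] al -39.4 -60.0 -27.0 lat -2.0 -10.9 7.5 h 50.2 83.9 px 344.3 182.3
84 mean [0.5638 0.1252 0.1945] al -27.0 -42.4 -15.7 lat 89.1 79.5 100.8 h 50.0 77.5 px 379.8 176.6
81 mean [0.5485 0.2144 0.1945] al -27.5 -43.1 -16.8 lat 179.6 170.6 192.5 h 50.5 75.7 px 411.9 166.9
t 11.4 pos [0.4919 0.0228 0.2524] F [-0.6  0.1 -0.3] w 0.0852 zdir [ 0.  0. -1.] xyaw -80.55
delta mm [ -0.1 -74.1  27.4]
```

The peg stands alone about 10 to 14 mm proud, with the collar at crop (181,202) and the head at (163,108). It leans a few degrees further forward than its neighbours because of the play in the bore. Next I'll shut the fingers and come over the head.

Request:
drive_tool([
  [0,0,0,0],
  [0,-15,0,0],
  [0,-20,0,0],
  [0,-20,0,0],
  [0,-7.5,0,0],
  [0,0,0,0],
  [0,0,0,0],
  [0,0,0,0],
], gripper=1)

```text
time: 12.2
position: [0.5519, 0.0326, 0.2524]
ee_rot: [2.396, -2.031, -0.0]
contact_force: [0.3, 0.0, 0.7]
width: 0.0001
```

```bash
python3 - <<'E'
from h import *
to([.5539,.0321,.230])
E
```

```text
t 12.2 pos [0.5519 0.0326 0.2524] F [0.3 0.  0.7] w 0.0001 zdir [-0. -0. -1.] xyaw -80.56
delta mm [ 0.8 -1.9 22.4]
```

Request:
drive_tool([
  [0.8,-2,8,0],
  [0,0,8,0],
  [0,0,6,0],
  [0,-1.7,3.6,0],
  [0,-1.7,3.6,0],
  [0,0,0,0],
])

```text
time: 12.8
position: [0.5582, 0.0329, 0.2226]
ee_rot: [2.396, -2.031, -0.001]
contact_force: [0.1, -1.1, -0.7]
width: -0.0005
```

Request:
drive_tool([
  [0,-0.8,1.8,0],
  [0,-0.8,1.8,0],
  [0,-0.8,1.8,0],
  [0,0,0,0],
])

```text
time: 13.2
position: [0.5605, 0.0333, 0.2176]
ee_rot: [2.397, -2.031, -0.0]
contact_force: [0.6, 0.2, -0.1]
width: 0.0
```

Request:
drive_tool([
  [0,-0.8,1.5,0],
  [0,-0.8,1.5,0],
  [0,0,0,0],
])

```text
time: 13.5
position: [0.5621, 0.0335, 0.2146]
ee_rot: [2.397, -2.031, -0.0]
contact_force: [-0.6, 0.1, -0.1]
width: -0.0002
```

Request:
drive_tool([
  [0,-0.7,1,0],
  [0,-0.7,1,0],
  [0,0,0,0],
])

```text
time: 13.8
position: [0.5635, 0.0338, 0.2126]
ee_rot: [2.397, -2.031, -0.0]
contact_force: [-0.5, -0.4, 0.1]
width: 0.0001
```

Request:
drive_tool([
  [0,-0.7,1,0],
  [0,-0.7,1,0],
  [0,0,0,0],
])

```text
time: 14.1
position: [0.5648, 0.034, 0.2109]
ee_rot: [2.397, -2.031, -0.0]
contact_force: [-1.0, -0.2, 1.2]
width: 0.0002
```

Request:
drive_tool([
  [0,-0.7,1,0],
  [0,0,0,0],
])

```text
time: 14.3
position: [0.5654, 0.0341, 0.2106]
ee_rot: [2.396, -2.031, 0.0]
contact_force: [-2.4, -0.3, 5.6]
width: -0.0001
```

Request:
drive_tool([
  [0,-0.5,1,0],
  [0,0,0,0],
])

```text
time: 14.5
position: [0.5658, 0.0341, 0.2101]
ee_rot: [2.396, -2.031, 0.0]
contact_force: [-4.1, -1.5, 8.6]
width: -0.0002
```

Request:
drive_tool([
  [0,-0.5,1,0],
  [0,0,0,0],
])

```text
time: 14.7
position: [0.5663, 0.0342, 0.2094]
ee_rot: [2.396, -2.031, 0.001]
contact_force: [-5.3, -0.5, 10.7]
width: 0.0002
```

Request:
drive_tool([
  [0,-0.5,1,0],
  [0,0,0,0],
])

```text
time: 14.9
position: [0.5669, 0.0343, 0.2087]
ee_rot: [2.396, -2.031, 0.001]
contact_force: [-4.1, -1.9, 12.3]
width: 0.0001
```

Request:
drive_tool([
  [0,-0.5,1,0],
  [0,-0.5,1,0],
  [0,0,0,0],
])

```text
time: 15.2
position: [0.5683, 0.0346, 0.2074]
ee_rot: [-2.396, 2.031, -0.002]
contact_force: [-5.3, -1.3, 14.3]
width: 0.0001
```

Request:
drive_tool([
  [0,-0.5,1,0],
  [0,-0.5,1,0],
  [0,0,0,0],
])

```text
time: 15.5
position: [0.5696, 0.0349, 0.2062]
ee_rot: [-2.396, 2.03, -0.003]
contact_force: [-6.3, 0.5, 17.3]
width: -0.0
```

Request:
drive_tool([
  [0,-0.5,1,0],
  [0,0,0,0],
])

```text
time: 15.7
position: [0.5703, 0.0351, 0.2056]
ee_rot: [-2.395, 2.03, -0.004]
contact_force: [-7.6, -1.2, 19.0]
width: -0.0002
```

Request:
drive_tool([
  [0,-0.5,1,0],
  [0,0,0,0],
])

```text
time: 15.9
position: [0.5709, 0.0352, 0.2051]
ee_rot: [-2.395, 2.03, -0.005]
contact_force: [-6.9, 0.2, 21.3]
width: 0.0001
```

Request:
drive_tool([
  [0,-0.5,1,0],
  [0,0,0,0],
])

```text
time: 16.1
position: [0.5716, 0.0354, 0.2045]
ee_rot: [-2.395, 2.03, -0.005]
contact_force: [-7.5, -0.2, 23.9]
width: -0.0
```

```bash
python3 - <<'E'
from h import *
to(None);p,d=snap('scene','s8')
a=cv2.resize(p[150:240,300:430,::-1],None,fx=6,fy=6,interpolation=cv2.INTER_CUBIC)
cv2.imwrite('pics/s8c.png',np.clip(a*1.6,0,255).astype(np.uint8))
E
```

```text
t 16.1 pos [0.5716 0.0354 0.2045] F [-7.5 -0.2 23.9] w -0.0 zdir [ 0.004 -0.    -1.   ] xyaw -80.57
```

View pics/s8c.png

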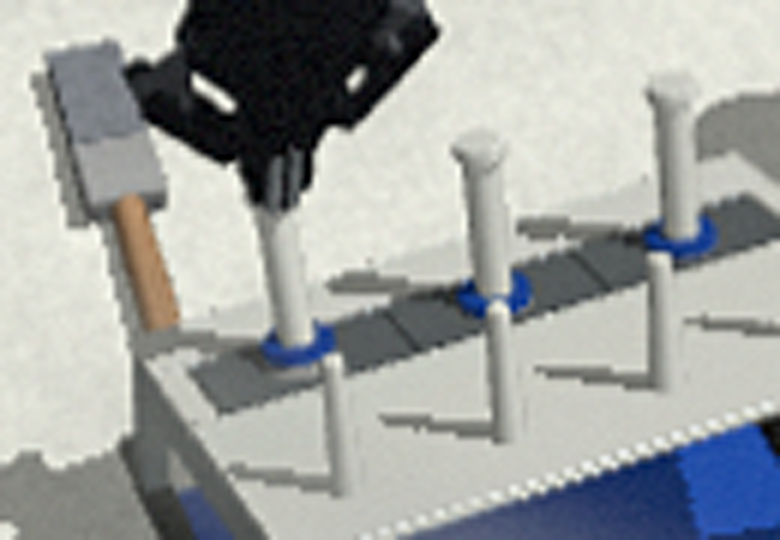

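The crop shows the loose collar at (298,343), nearly flush. Extrapolating from the neighbours puts it flush at about (310,349), so roughly 3 mm may remain.

Request:
drive_tool([
  [0,-0.6,1,0],
  [0,0,0,0],
])

```text
time: 16.35
position: [0.5726, 0.0356, 0.2039]
ee_rot: [-2.394, 2.029, -0.006]
contact_force: [-7.7, 0.3, 24.2]
width: -0.0
```

Request:
drive_tool([
  [0,-0.6,1,0],
  [0,0,0,0],
])

```text
time: 16.55
position: [0.5734, 0.0358, 0.2033]
ee_rot: [-2.394, 2.029, -0.007]
contact_force: [-7.0, -1.5, 26.8]
width: -0.0001
```

Request:
drive_tool([
  [0,-0.6,1,0],
  [0,0,0,0],
])

```text
time: 16.75
position: [0.5743, 0.036, 0.2027]
ee_rot: [-2.393, 2.028, -0.008]
contact_force: [-7.4, -1.2, 26.7]
width: 0.0003
```

Request:
drive_tool([
  [0,-0.6,1,0],
  [0,0,0,0],
])

```text
time: 16.95
position: [0.5751, 0.0362, 0.2022]
ee_rot: [-2.393, 2.028, -0.008]
contact_force: [-9.8, -0.7, 29.3]
width: 0.0002
```

Request:
drive_tool([
  [0,-0.6,1,0],
  [0,0,0,0],
])

```text
time: 17.15
position: [0.5755, 0.0362, 0.2021]
ee_rot: [-2.393, 2.029, -0.009]
contact_force: [-10.6, -1.2, 34.3]
width: -0.0001
```

Request:
drive_tool([
  [0,-0.6,1,0],
  [0,0,0,0],
])

```text
time: 17.35
position: [0.576, 0.0363, 0.202]
ee_rot: [-2.394, 2.029, -0.009]
contact_force: [-12.6, -3.0, 39.5]
width: 0.0004
```

The descent has stopped and force is rising, so the collar is on the rim. I'll back off and check.

Request:
drive_tool([
  [0,1,-5,0],
  [0,1,-5,0],
  [0,10,-20,0],
  [0,30,-20,0],
  [0,40,0,0],
  [0,40,0,0],
  [20,30,0,0],
  [40,0,0,0],
  [40,0,0,0],
  [40,0,0,0],
  [0,0,0,0],
  [0,0,0,0],
])

```text
time: 18.55
position: [0.4467, -0.128, 0.2431]
ee_rot: [2.394, -2.033, -0.002]
contact_force: [0.4, 0.7, 0.7]
width: 0.0002
```

```bash
python3 - <<'E'
from h import *
to(None);p,d=snap('scene','s9');q,e=snap('top','t9');S=np.array([.605,.0416,.130])
for n,dd,im in(('scene',d,p),('top',e,q)):
    P,u,v=pts(n,dd);c=im[v,u].astype(int)
    for k in range(3):
        r=(P-S-B*.09*k)*1000;al,la,h=r@A,r@B,r[:,2]
        s=(abs(la)<20)&(al>-65)&(al<0)&(h>60)&(h<100)
        b=(abs(la)<25)&(abs(al)<30)&(abs(h)<30)&(c[:,2]>c[:,0]+30)&(c[:,2]>c[:,1]+20)
        n1=al*-.4226+h*.9063
        f=lambda m:(m.sum(),al[m].mean().round(1),la[m].mean().round(1),h[m].mean().round(1),'axial',n1[m].mean().round(1),'px',u[m].mean().round(1),v[m].mean().round(1)) if m.any() else 0
        print(n,k,'head',f(s),'collar',f(b))
a=cv2.resize(p[150:240,300:430,::-1],None,fx=4,fy=4,interpolation=cv2.INTER_CUBIC);b=cv2.resize(q[160:220,200:330,::-1],None,fx=4,fy=4,interpolation=cv2.INTER_CUBIC)
cv2.imwrite('pics/s9c.png',np.clip(np.vstack([a*1.6,b*1.1]),0,255).astype(np.uint8))
E
```

```text
t 18.55 pos [ 0.4467 -0.128   0.2431] F [0.4 0.7 0.7] w 0.0002 zdir [-0.001  0.001 -1.   ] xyaw -80.68
scene 0 head (np.int64(57), np.float64(-32.6), np.float64(-0.9), np.float64(68.3), 'axial', np.float64(75.7), 'px', np.float64(345.8), np.float64(184.0)) collar (np.int64(32), np.float64(2.2), np.float64(-0.3), np.float64(7.4), 'axial', np.float64(5.8), 'px', np.float64(350.3), np.float64(208.9))
scene 1 head (np.int64(57), np.float64(-29.3), np.float64(-0.7), np.float64(69.4), 'axial', np.float64(75.2), 'px', np.float64(379.6), np.float64(174.8)) collar (np.int64(39), np.float64(1.5), np.float64(0.2), np.float64(5.9), 'axial', np.float64(4.7), 'px', np.float64(382.6), np.float64(198.9))
scene 2 head (np.int64(57), np.float64(-29.3), np.float64(-0.3), np.float64(69.3), 'axial', np.float64(75.2), 'px', np.float64(411.8), np.float64(165.2)) collar (np.int64(41), np.float64(3.4), np.float64(-0.8), np.float64(6.3), 'axial', np.float64(4.3), 'px', np.float64(413.8), np.float64(189.8))
top 0 head (np.int64(53), np.float64(-35.6), np.float64(-0.9), np.float64(69.4), 'axial', np.float64(78.0), 'px', np.float64(296.4), np.float64(190.5)) collar (np.int64(42), np.float64(2.1), np.float64(0.7), np.float64(6.4), 'axial', np.float64(5.0), 'px', np.float64(295.6), np.float64(181.1))
top 1 head (np.int64(52), np.float64(-31.4), np.float64(-0.1), np.float64(70.2), 'axial', np.float64(76.9), 'px', np.float64(262.7), np.float64(193.7)) collar (np.int64(38), np.float64(3.8), np.float64(0.7), np.float64(6.6), 'axial', np.float64(4.4), 'px', np.float64(264.2), np.float64(185.1))
top 2 head (np.int64(55), np.float64(-31.9), np.float64(-0.1), np.float64(70.6), 'axial', np.float64(77.5), 'px', np.float64(229.4), np.float64(198.7)) collar (np.int64(40), np.float64(3.5), np.float64(-0.3), np.float64(7.2), 'axial', np.float64(5.1), 'px', np.float64(233.3), np.float64(189.6))
```

View pics/s9c.png

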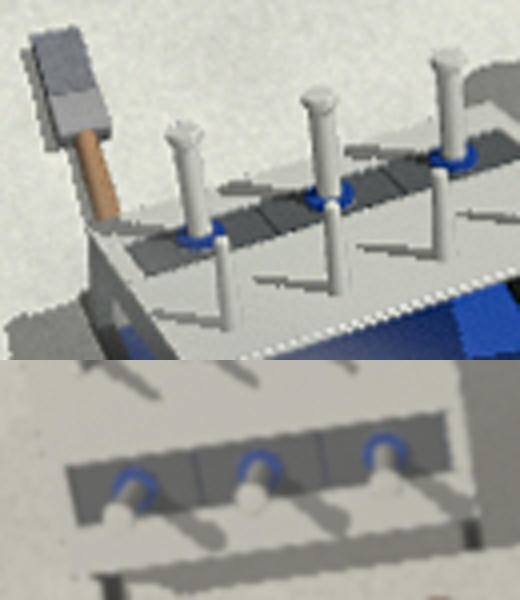

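```bash
python3 -c "
from h import *
to(None);print(arm.job_done())"
```

```text
t 18.65 pos [ 0.4468 -0.1263  0.2434] F [ 0.  -0.2  0.5] w 0.0002 zdir [-0.001  0.001 -1.   ] xyaw -80.46
the job is handed in; nothing more can be done
None
```

The peg is in the empty socket with its collar on the rim, and I handed the job in at 18.7 s. The hand-in gave no verdict.

**What I did:** I gripped the peg in the stand and pivoted it in the fingers against the stand's hole. That gave only about 14° of tilt instead of the 25° planned. I finished the tilt while feeding it into the socket, then let go with the collar standing an estimated 10–14 mm proud. I then pressed it down with shut fingers until it stopped moving and the force climbed. The wrist force was 12–30 N while it went down and about 41 N at the stop. That is above the 13–20 N advised but well under 80 N.

**Last checks (both cameras, compared with the two neighbours):**
- **Height:** the collar and head are within about 1 mm of the neighbours' height, up to 1.3 mm in one view (limit 2.5 mm).
- **Lean:** the axis leans about 2° further forward than theirs (limit 4°), roughly what the play in the bore allows.
- **Position:** the collar is centred to within about 1.5 mm (limit 4 mm).
- **Clearance:** the arm is clear and reads no force. The pegs and the brush look right in the last pictures; I didn't re-measure the plugs, bottles, beaker and jug at the end, but the arm never went near anything but the plugs.

The two cameras disagreed by about 1 mm on collar height, and the locking itself can only be inferred from the stop in motion and the force rise.

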